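# Screw a pinned hose elbow into the clamped coupling, tight and pointing at the rib

## Task

Take the brass hose elbow from its wooden stand and screw it into the steel coupling held in the little vise: feel for the start of the thread with light pressure (its slots can be well off from where they should be), then turn it clockwise, letting it draw itself down, until it goes stiff against the seal and its outlet points over the rib on the coupling's rim. Stop there, do not turn past the rib, do not force it at any time, and let go, leaving the other things on the bench alone.

Things in the scene. Friction and masses are not known exactly. Their poses are not given: they have to be found in the camera images.
- elbow_centre (a point): Brass elbow, 0.22 kg, screwed in by two pins: centre of its upright hexagon, on its axis. z up the axis, x along the level outlet. Hexagon 30 mm across flats, flats facing +y and -y (grip there), from 18 mm below to 18 mm above this point; 5 mm domed cap on top. Under it a flange 48 mm across, 5 mm thick, underside 23 mm below this point.
- elbow_outlet (a point): End of the elbow's outlet barb (16 mm thick), 46 mm from the elbow's axis along its x, level with elbow_centre.
- elbow_pins (a point): Middle of the elbow's two pins, on its axis, 39 mm below elbow_centre. The pins, 4.8 mm thick, stick out of the 22.8 mm stem along +x and -x to 17 mm from the axis; the stem's tapered nose ends 12 mm lower. The elbow starts in the stand, flange on the stand's top; lift it straight up by 35 mm to clear it.
- stand: Fixed wooden block 80 x 80 x 30 mm with a 40 mm hole through its middle; origin under its centre.
- coupling_mouth (a point): On the bore's axis at the top of the coupling's rubber seal ring (49.6 mm outside, 39.6 inside), 61 mm above the bench; z up, x towards the rib. The seal gives: 2.5 N per mm, 5.5 mm travel. The steel coupling (60 mm across, rim 56 mm high, bore 38.4 mm) is fixed in a vise (base 104 x 84 mm, jaws 42 mm high). Over 35 N between elbow and coupling is forcing it.
- coupling_rib (a point): Outer end of the small rib (14 x 6 x 10 mm) on the coupling's rim, 41.5 mm from the bore's axis along coupling_mouth's x: the elbow's outlet must end pointing over it, at 0 degrees about the axis.
- coupling_ledge (a point): On the bore's axis level with the flat top of the thread ledge inside (26 mm inside), 9 mm below coupling_mouth. It has two opposite slots, passing a pin with 4 degrees to spare either way, 60 degrees anticlockwise from above of the rib, and opposite. The insert sits up to 26 degrees off either way, unmeasured. Pins on the ledge: elbow_centre 32 to 33 mm above coupling_mouth.
- coupling: The vise with the coupling, origin under the bore. Pins through the slots, flange just on the seal: elbow_centre 23 mm above coupling_mouth, 9 to 10 mm lower than on the ledge. From 8 degrees on, clockwise turning draws it down against the seal, 2 mm in 14 degrees, then 1.7 mm per 60, getting stiff (to 1 N m, 12 N); friction holds it. Over the rib it ends 18.5 to 21.8 mm above. Stop 95 degrees past the slot.
- brass_tee: Brass pipe tee lying on its side, 38 x 49 x 23 mm; bystander, loose; origin under its middle.
- tape_measure: Yellow tape measure, 37 x 81 x 62 mm; bystander, loose; origin under its middle.
- spanner_19: Open-end spanner, 38 x 220 x 8 mm; bystander, loose; origin under its middle.
- bolt_m10: Short bolt with nut, 19 x 61 x 16 mm; bystander, loose; origin under its middle.
- grey_bit_case: Grey plastic bit case, 55 x 74 x 38 mm; bystander, loose; origin under its middle.
- spark_plug: Old spark plug, 21 x 62 x 18 mm; bystander, loose; origin under its middle.
- spanner_17: Spanner, 34 x 196 x 8 mm; bystander, loose; origin under its middle.
- bolt_m12: Bolt with nut, 23 x 77 x 20 mm; bystander, loose; origin under its middle.
Mind the look-alikes: they are no part of the job. What is shaped like the part that bears elbow_centre but green is not meant.

How it is judged:
By the outcome, as a careful person would: the job done as asked, in the order asked, and still so for the second after the job is handed in, with the robot touching nothing.
It also fails if it takes over 72 s, if anything falls off the work surface, if the arm or the gripper's body presses on something with over 40 N, if the wrist force passes 120 N, or if a joint passes its speed limit or range.

## Robot

A 6-joint arm with a two-finger parallel gripper is mounted at the origin on a cart in front of the work surface, level with it; the furniture and walls round the work are solid. World frame = base frame: x ahead of the robot, y to its left, z up, the work surface at z = 0. Lengths are in m, angles in degrees, forces in N, time in s.
With the tool pointing down it reaches from about 0.4 to 0.825 m from the base axis. Payload 7 kg.
Tool frame: the origin (TCP) lies between the finger pads; the fingertips stand 19 mm ahead of it and the grasp point (between the pads) is the TCP; x points along the fingers, y is the direction in which the jaws open and shut, and the axes are right-handed (so a half turn about x gives the same grasp; the last joint's range is limited). The gripper opens to 88 mm and grips with 3 to 60 N. Pads are 19 mm wide; open, the fingers measure 130 mm over their backs; the gripper's body (78 mm by 193 mm) begins 47 mm behind the grasp point.
Start: joints at [-55.915, 20.546, 0.682, 0, -70.136, -16.507], TCP at [0.204, -0.643, 0.222] pointing down, gripper open.
Joint ranges: [-176.03, 176.03], [-82.01, 121.73], [-58.28, 71.71], [-173.87, 95.51], [-174.79, -0.11], [-173.66, 173.66]. Speed limits (degrees/s): [136.94, 136.94, 172.46, 180, 180, 180].

## Interface

Orientations are given as [roll, pitch, yaw] about the fixed x, y, z axes, in that order (R = Rz(yaw) Ry(pitch) Rx(roll)).
In Python, from plant import * gives the robot as it stands.
- The arm moves only by the tool step_arm, never from a script. Its argument "steps" is a list of rows, each a list of 2 entries, a list of its own where there are three numbers: the shift along the tool's x, y, z in units of 0.02 m (1.0 is 0.02 m), then the turn about the tool's x in units of 6 degrees (1.0 is 6 degrees). A call has 1 to 20 rows; each row shifts and turns the commanded pose from where the row before left it, along the tool's axes as they then stand; what a row does not reach is not made up. A row lasts 1/12 s, in which the tool goes at most 41.7 mm and 7.16 degrees, less where a joint would pass 70% of its speed; a pose out of reach is approached as far as the arm can. A call with a number of a shift or a turn outside -1 to 1 is refused whole. A call with a gripper value outside its range is refused whole. "fingers" is the closure, from 0 (fully open) to 1 (shut), set as the call begins (left out, the last holds). The fingers move at their own pace and stop on an object; "grip_force" is the grip in N (left out, the last holds). Time passes only in rows, so rows that do not move let the fingers close. It gives the time, the measured TCP pose, the force and the opening at its end, in the units of the state.
- get_state(): the state, without advancing time (a new reading comes with each control period).
- capture(name): name is "scene" or "side" or "wrist"; returns the picture (480x640x3 uint8, blue, green, red); there is no depth.
- camera_model(name): a dict with "intrinsics" (3x3 intrinsics, pixels), "rvec" (rotation vector, rad) and "tvec" (3), from world to camera coordinates, as OpenCV has them. Camera axes: x right, y down, z forward; pixel columns grow to the right and rows downward; lengths in m; the calibration is good to about 2 mm. A picture is of the moment at which its call begins: read the wrist's pose just before it. camera_model takes no time and is no camera call; for the wrist camera it gives the pose at the moment of the call.
- close_job(): hands the job in, once; it reports no verdict.
The state is a dict: "time_s": time; "joints": joint angles; "qd": joint speeds; "joint_torque": joint torques, N m; "tcp_pos": TCP position; "eef_rot": TCP orientation; "contact_force": force on the tool from outside, world axes, zero at the start; "moment": the same for the moment, N m; "gripper_width": finger opening in m.
Only numpy, scipy, OpenCV 4.12 (cv2) and the standard library are available. Lean on these libraries where they do the work, as an engineer would, in place of code of your own. Each camera call takes 0.05 s, during which the arm holds its last target.

## Working session

There is one attempt and no reset: what is moved stays moved. The work goes in short steps, Python scripts to look and compute and a tool call to move; the robot and the scene stay as the last step left them, time stands still between calls to the robot, and variables do not carry over. Pictures are saved under pics/ and viewed, and the job is handed in when it is done.

Besides the shell and the picture viewer there is one more tool, called after "Request:" in YAML: its name, and indented under it one key for each argument. step_arm: Moves the arm, as the interface text tells. Its arguments: {"type":"object","properties":{"steps":{"type":"array","items":{"type":"array"}},"fingers":{"type":"number"},"grip_force":{"type":"number"}},"required":["steps"]}

```bash
ls; mkdir -p pics; python3 - <<'E'
from plant import *
import cv2
print(get_state())
for n in ("scene","side","wrist"):
    cv2.imwrite(f"pics/{n}0.png",capture(n)); print(n,camera_model(n))
E
```

```text
pics
{'time_s': 0.0, 'joints': array([-5.59163557e+01,  2.05898620e+01,  6.35081510e-01, -2.12065604e-02,
       -7.01348896e+01, -1.65069311e+01]), 'qd': array([ 0.00813134,  0.07127157, -0.01368199, -0.07588822, -0.11864191,
       -0.04685997]), 'joint_torque': array([ 2.39204292e-04, -5.82720137e+01,  2.93059820e+01,  6.99726328e+00,
        6.93379756e-03, -2.45358196e-04]), 'tcp_pos': array([ 0.20367683, -0.64303097,  0.22144696]), 'eef_rot': array([ 93.97421537,  89.90813988, 111.54370685]), 'contact_force': array([ 0.56025715,  0.16464093, -0.14177723]), 'moment': array([ 0.05008337,  0.04440179, -0.03619025]), 'gripper_width': 0.08782493561025383}
scene {'intrinsics': array([[461.47649659,   0.        , 318.99927759],
       [  0.        , 461.47649659, 234.44682626],
       [  0.        ,   0.        ,   1.        ]]), 'rvec': array([ 1.05295354, -2.37433504,  1.03664353]), 'tvec': array([0.33901409, 0.28730895, 0.85513482])}
side {'intrinsics': array([[450.26085324,   0.        , 322.2800834 ],
       [  0.        , 450.26085324, 240.57023369],
       [  0.        ,   0.        ,   1.        ]]), 'rvec': array([ 0.50256865,  2.87477492, -0.85386226]), 'tvec': array([ 0.47881297, -0.07242206,  1.35221099])}
wrist {'intrinsics': array([[384.83590562,   0.        , 322.82930748],
       [  0.        , 384.83590562, 236.48962986],
       [  0.        ,   0.        ,   1.        ]]), 'rvec': array([-1.74430885, -2.38379905, -0.34457074]), 'tvec': array([ 0.6734967 , -0.03474934,  0.3906672 ])}
```

View pics/scene0.png

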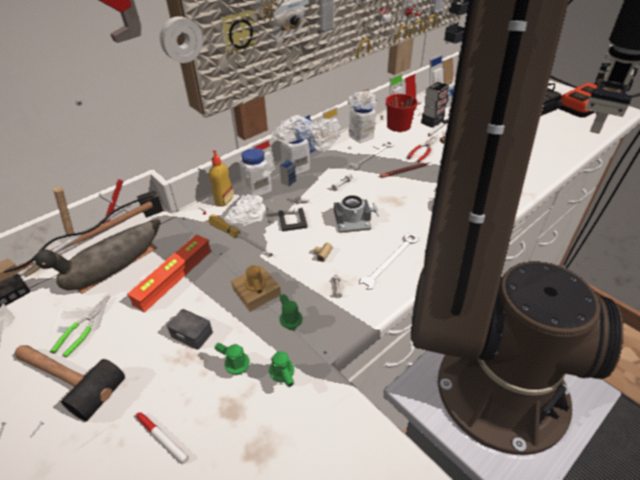

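View pics/side0.png

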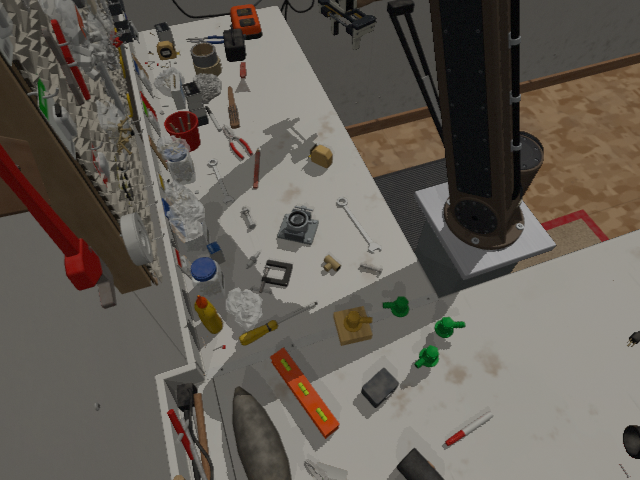

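View pics/wrist0.png

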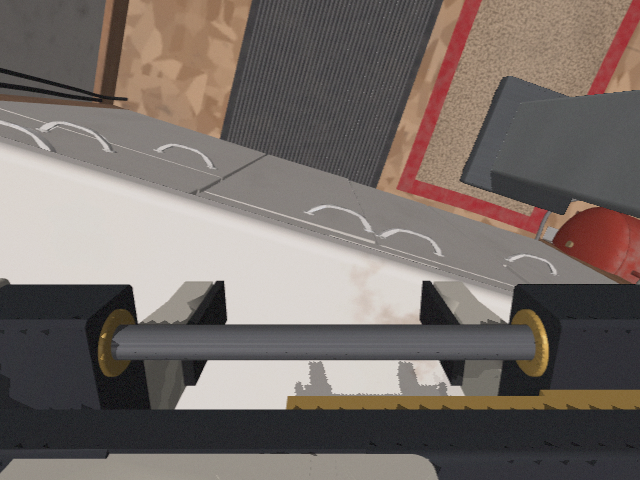

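Candidates: the brass elbow in the stand (scene 256,280; side 352,320) is the one I want. The three green look-alikes are at scene (289,312), (235,358) and (282,366). The brass tee is at scene (322,250). I'll check the choice in a close crop.

```bash
python3 - <<'E'
import cv2,numpy as np
a=cv2.imread('pics/scene0.png');b=cv2.imread('pics/side0.png')
def c(i,x,y,w,h,W,H): return cv2.resize(i[y:y+h,x:x+w],(W,H),interpolation=cv2.INTER_CUBIC)
cv2.imwrite('pics/c1.png',np.vstack([np.hstack([c(a,220,255,72,54,400,300),c(b,318,296,72,54,400,300)]),np.hstack([c(a,318,185,72,54,400,300),c(b,262,196,72,54,400,300)])]))
E
```

```text
(no output)
```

View pics/c1.png

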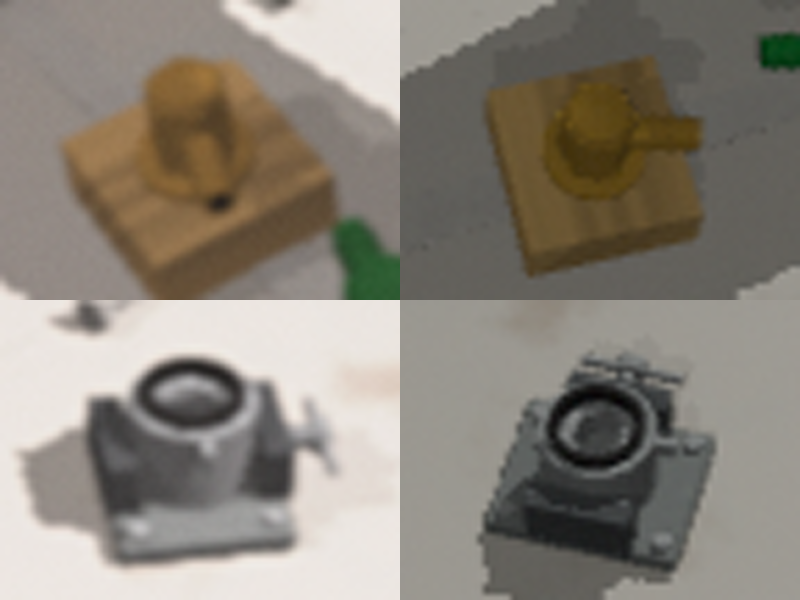

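```bash
cat > h.py <<'E'
import cv2,numpy as np
from plant import *
def ray(n,px,m=None):
    m=m or camera_model(n);K=m['intrinsics'];R=cv2.Rodrigues(m['rvec'])[0]
    d=R.T@np.linalg.inv(K)@np.array([px[0],px[1],1.]);o=-R.T@m['tvec'];return o,d/np.linalg.norm(d)
def plane(n,px,z,m=None):
    o,d=ray(n,px,m);return (o+d*(z-o[2])/d[2]).round(4)
def proj(n,P,m=None):
    m=m or camera_model(n);return cv2.projectPoints(np.array(P,float).reshape(-1,1,3),m['rvec'],m['tvec'],m['intrinsics'],None)[0][:,0].round(1)
E
python3 - <<'E'
from h import *
f=lambda c,x,y:(x+(c[0])/5.5556-.5+.09,y+c[1]/5.5556-.41)
sc=lambda c:f(c,220,255); sd=lambda c:f((c[0]-400,c[1]),318,296)
print('cap',plane('scene',sc((187,72)),.074),plane('side',sd((605,100)),.074))
print('outlet',plane('scene',sc((213,185)),.053),plane('side',sd((700,133)),.053))
print('flange',plane('scene',sc((195,155)),.035),plane('side',sd((595,150)),.035))
s1=[(62,147),(237,62),(335,182),(155,272)]; s2=[(488,92),(655,58),(700,215),(528,250)]
for p in s1: print('st',plane('scene',sc(p),.03))
for p in s2: print('st2',plane('side',sd(p),.03))
sc=lambda c:f((c[0],c[1]-300),318,185); sd=lambda c:f((c[0]-400,c[1]-300),262,196)
print('mouth',plane('scene',sc((190,393)),.061),plane('side',sd((597,427)),.061))
print('rib',plane('scene',sc((207,447)),.053),plane('side',sd((683,440)),.053))
E
```

```text
cap [0.5042 0.1926 0.074 ] [0.4949 0.1913 0.074 ]
outlet [0.4669 0.2101 0.053 ] [0.4564 0.2122 0.053 ]
flange [0.4984 0.1983 0.035 ] [0.4995 0.1972 0.035 ]
st [0.5419 0.2328 0.03  ]
st [0.5323 0.1531 0.03  ]
st [0.4534 0.1637 0.03  ]
st [0.4643 0.2423 0.03  ]
st2 [0.534  0.1523 0.03  ]
st2 [0.4553 0.1626 0.03  ]
st2 [0.466  0.2399 0.03  ]
st2 [0.5441 0.2291 0.03  ]
mouth [ 0.5342 -0.136   0.061 ] [ 0.5353 -0.1376  0.061 ]
rib [ 0.5081 -0.1212  0.053 ] [ 0.4951 -0.1206  0.053 ]
```

```bash
cat >> h.py <<'E'
from scipy.spatial.transform import Rotation as Ro
def tool():
    s=get_state();R=Ro.from_euler('xyz',s['eef_rot'],degrees=True).as_matrix();return s,R
def rel(P,yaz=None):
    s,R=tool();d=R.T@(np.array(P)-s['tcp_pos'])/.02
    a=np.degrees(np.arctan2(R[1,1],R[0,1]))
    print('t',round(s['time_s'],2),'tcp',s['tcp_pos'].round(4),'yaz',a.round(2),'units',d.round(2),'F',s['contact_force'].round(2),'M',s['moment'].round(2),'w',round(s['gripper_width'],4),'j6',s['joints'][5].round(1),'xax',R[:,0].round(3))
    if yaz is not None: print('turn rows(+cw)',((a-yaz+90)%180-90)/6)
E
python3 - <<'E'
from h import *
rel((.535,-.137,.25)); s,R=tool();print(R.round(3))
m=camera_model('wrist');Rc=cv2.Rodrigues(m['rvec'])[0];o=-Rc.T@m['tvec']
print('cam in tool',R.T@(o-s['tcp_pos']),'axes',(R.T@Rc.T).round(3))
E
```

```text
t 0.15 tcp [ 0.2037 -0.6431  0.2216] yaz 107.57 units [-1.4  19.13 23.43] F [ 0.04 -0.66 -0.02] M [ 0.03 -0.02 -0.02] w 0.0877 j6 -16.5 xax [-0.     0.001 -1.   ]
[[-0.    -0.302  0.953]
 [ 0.001  0.953  0.302]
 [-1.     0.001 -0.   ]]
cam in tool [-0.16215746  0.00082758 -0.07646661] axes [[ 0.    -0.282  0.959]
 [ 1.     0.001  0.   ]
 [-0.001  0.959  0.282]]
```

```bash
python3 - <<'E'
from h import *
rel((.61,-.113,.15))
E
```

```text
t 0.15 tcp [ 0.2037 -0.6431  0.2216] yaz 107.57 units [ 3.6  19.13 27.37] F [ 0.04 -0.66 -0.02] M [ 0.03 -0.02 -0.02] w 0.0877 j6 -16.5 xax [-0.     0.001 -1.   ]
```

Request:
step_arm:
  steps:
    - [[0,0.7,1],0]
    - [[0,0.7,1],0]
    - [[0,0.7,1],0]
    - [[0,0.7,1],0]
    - [[0,0.7,1],0]
    - [[0,0.7,1],0]
    - [[0,0.7,1],0]
    - [[0,0.7,1],0]
    - [[0,0.7,1],0]
    - [[0,0.7,1],0]
    - [[0,0.7,1],0]
    - [[0,0.7,1],0]
    - [[0,0.7,1],0]
    - [[0,0.7,1],0]
    - [[0,0.7,1],0]
    - [[0,0.7,1],0]
    - [[0,0.7,1],0]
    - [[0,0.7,1],0]
    - [[0,0.7,1],0]
    - [[0,0.7,1],0]
  fingers: 0

```text
time_s: 1.82
tcp_pos: [0.501, -0.2546, 0.2222]
eef_rot: [135.8, 90.0, 153.4]
contact_force: [0.4, -0.1, -0.2]
gripper_width: 0.0878
```

Request:
step_arm:
  steps:
    - [[0,0.7,1],0]
    - [[0,0.7,1],0]
    - [[0.4,0.7,1],0]
    - [[0.6,0.7,1],0]
    - [[0.6,0.7,1],0]
    - [[0.6,0.7,1],0]
    - [[0.6,0.7,1],0]
    - [[0.6,0.2,0.4],0]
    - [[0.2,0,0],0]
    - [[0,0,0],0]
    - [[0,0,0],0]

```text
time_s: 2.73
tcp_pos: [0.6103, -0.1144, 0.1503]
eef_rot: [-179.8, 89.9, -162.2]
contact_force: [0.7, -0.6, -0.2]
gripper_width: 0.0875
```

```bash
python3 - <<'E'
from h import *
rel((.61,-.113,.15));m=camera_model('wrist');np.save('m1.npy',m)
i=capture('wrist');cv2.imwrite('pics/w1.png',i);rel((.61,-.113,.15))
print(proj('wrist',[(.535,-.137,.061)],m))
E
```

```text
t 2.73 tcp [ 0.6103 -0.1144  0.1503] yaz 107.57 units [0.01 0.07 0.01] F [ 0.74 -0.64 -0.15] M [-0.03 -0.03  0.01] w 0.0875 j6 -79.8 xax [-0.001 -0.    -1.   ]
t 2.78 tcp [ 0.6106 -0.1146  0.1509] yaz 107.54 units [ 0.04  0.08 -0.  ] F [ 0.15 -0.68  0.35] M [-0.02  0.01 -0.02] w 0.0871 j6 -79.8 xax [ 0. -0. -1.]
[[323.5 119.7]]
```

View pics/w1.png

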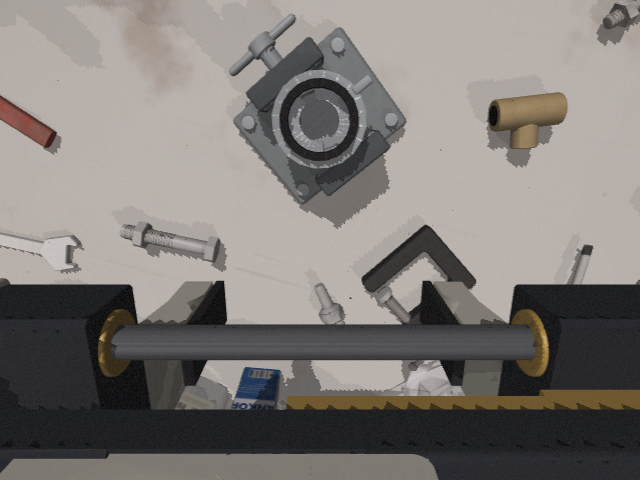

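```bash
python3 - <<'E'
import cv2
i=cv2.imread('pics/w1.png')[65:170,255:395]
i=cv2.convertScaleAbs(i,alpha=1.4,beta=-20)
cv2.imwrite('pics/w1c.png',cv2.resize(i,(800,600),interpolation=cv2.INTER_CUBIC))
E
```

```text
(no output)
```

View pics/w1c.png

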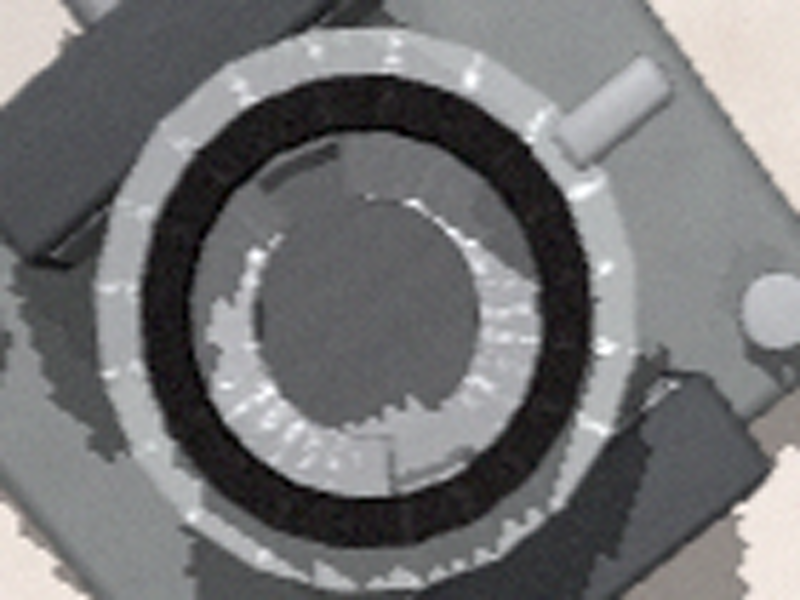

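```bash
python3 - <<'E'
from h import *
m=np.load('m1.npy',allow_pickle=True).item()
f=lambda x,y:((x+.5)*.175-.5+255,(y+.5)*.175-.5+65)
P=lambda x,y,z:plane('wrist',f(x,y),z,m)
# seal outer ellipse: black mask
i=cv2.imread('pics/w1.png');g=cv2.cvtColor(i,cv2.COLOR_BGR2GRAY)
k=((g<45).astype('uint8'));k[:, :260]=0;k[:,390:]=0;k[:65]=0;k[175:]=0
n,l,st,ce=cv2.connectedComponentsWithStats(k);j=l[int(f(165,300)[1]),int(f(165,300)[0])];print(st[j])
c=np.argwhere(l==j)[:,::-1].astype(np.float32);h=cv2.convexHull(c);e=cv2.fitEllipse(h);print(e)
C=plane('wrist',e[0],.061,m);print('mouth',C,'eye fit',P(368,312,.061))
az=lambda v:np.degrees(np.arctan2(v[1],v[0]))
r=[P(652,72,.056),P(567,140,.056)]
for q in r: print('rib',q,az(q-C),np.linalg.norm((q-C)[:2]))
for p in [(388,490),(475,450),(432,465),(300,165),(255,200),(342,160)]:
    q=P(*p,.052);print('slot',p,az(q-C),np.linalg.norm((q-C)[:2]))
E
```

```text
[ 280   78   78   83 1862]
((318.6832580566406, 119.12336730957031), (78.00520324707031, 82.1673583984375), 177.53762817382812)
mouth [ 0.5356 -0.14    0.061 ] eye fit [ 0.5356 -0.1398  0.061 ]
rib [ 0.5025 -0.1179  0.056 ] 146.2700051080004 0.03979974874292552
rib [ 0.5118 -0.1245  0.056 ] 146.9253908077156 0.028402288640178228
slot (388, 490) 24.754951781960223 0.019821453024437958
slot (475, 450) 56.87800232475854 0.019581879378650083
slot (432, 465) 41.47854662307773 0.01841955482632524
slot (300, 165) -137.32781508904105 0.01740919297382844
slot (255, 200) -116.41700039673347 0.017307223925286185
slot (342, 160) -152.96913974015698 0.016502727047370012
```

Request:
step_arm:
  steps:
    - [[0,0.95,0.16],0]
    - [[0,0.95,0.16],0]
    - [[0,0.95,0.16],0]
    - [[0,0.95,0.16],0]
    - [[0,0.95,0.16],0]
    - [[0,0.95,0.16],0]
    - [[0,0.95,0.16],0]
    - [[0,0.95,0.16],0]
    - [[0,0.95,0.16],0]
    - [[0,0.95,0.16],0]
    - [[0,0.95,0.16],0]
    - [[0,0.95,0.16],0]
    - [[0,0.95,0.16],0]
    - [[0,0.95,0.16],0]
    - [[0,0.95,0.16],0]

```text
time_s: 4.03
tcp_pos: [0.5708, 0.1725, 0.1517]
eef_rot: [13.3, 89.9, 30.8]
contact_force: [-0.5, 0.3, -0.4]
gripper_width: 0.088
```

Request:
step_arm:
  steps:
    - [[0,0,0],1]
    - [[0,0,0],1]
    - [[0,0,0],1]
    - [[0,0,0],1]
    - [[0,0,0],1]
    - [[0,0,0],1]
    - [[0,0,0],0]
    - [[0,0,0],0]

```text
time_s: 4.7
tcp_pos: [0.5709, 0.1718, 0.1513]
eef_rot: [49.1, 89.9, 30.8]
contact_force: [-0.1, -0.1, -0.3]
gripper_width: 0.0875
```

```bash
python3 - <<'E'
from h import *
rel((.499,.197,.12),71);m=camera_model('wrist');np.save('m2.npy',m)
i=capture('wrist');cv2.imwrite('pics/w2.png',i)
u,v=proj('wrist',[(.499,.197,.053)],m)[0].astype(int);print(u,v)
x0,y0=max(0,u-80),max(0,v-60);print(x0,y0)
cv2.imwrite('pics/w2c.png',cv2.resize(i[y0:y0+120,x0:x0+160],(800,600),interpolation=cv2.INTER_CUBIC))
E
```

```text
t 4.7 tcp [0.5709 0.1718 0.1513] yaz 71.71 units [ 1.56  0.07 -3.81] F [-0.15 -0.07 -0.32] M [-0.08 -0.    0.03] w 0.0875 j6 -143.8 xax [ 0.001  0.001 -1.   ]
turn rows(+cw) 0.11876399719705215
323 124
243 64
```

View pics/w2c.png

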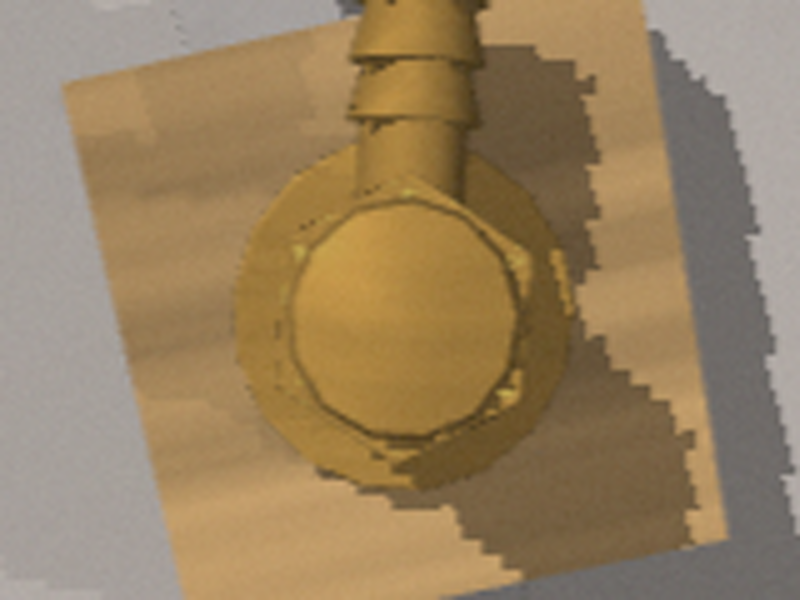

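```bash
python3 - <<'E'
from h import *
m=np.load('m2.npy',allow_pickle=True).item()
f=lambda x,y:((x+.5)*.2-.5+243,(y+.5)*.2-.5+64)
P=lambda x,y,z:plane('wrist',f(x,y),z,m)
print('cap',P(405,318,.074),'flange',P(403,319,.034))
a,b,c=P(419,55,.053),P(415,118,.053),P(411,165,.053);print(a,b,c)
C=P(404,318,.053)
for q in(a,b,c):
    d=q-P(405,318,.074);print(np.degrees(np.arctan2(d[1],d[0])))
d=a-c;print(np.degrees(np.arctan2(d[1],d[0])))
st=[P(63,85,.03),P(640,0,.03),P(728,540,.03)];print(st)
rel((.5,.197,.12),71)
E
```

```text
cap [0.5005 0.1962 0.074 ] flange [0.5009 0.1959 0.034 ]
[0.4711 0.2078 0.053 ] [0.478 0.205 0.053] [0.4831 0.2028 0.053 ]
158.4678988923436
158.63897983874745
159.22774531795415
157.38013505195948
[array([0.4571, 0.1613, 0.03  ]), array([0.4715, 0.2394, 0.03  ]), array([0.5454, 0.2313, 0.03  ])]
t 4.75 tcp [0.5708 0.1719 0.1512] yaz 71.75 units [ 1.56  0.08 -3.76] F [ 0.56 -0.27  0.59] M [-0.07 -0.02  0.02] w 0.0877 j6 -143.8 xax [ 0.001  0.001 -1.   ]
turn rows(+cw) 0.12421653445011079
```

Request:
step_arm:
  steps:
    - [[0,0,-0.5],0.54]
    - [[0,0,-0.8],0]
    - [[0,0,-0.8],0]
    - [[0,0,-0.8],0]
    - [[0,0,-0.5],0]
    - [[0,0,-0.3],0]
    - [[0,0,0],0]
    - [[0,0,0],0]

```text
time_s: 5.42
tcp_pos: [0.5019, 0.1993, 0.1507]
eef_rot: [47.8, 90.0, 26.2]
contact_force: [0.8, 0.3, -0.4]
gripper_width: 0.0878
```

```bash
python3 - <<'E'
from h import *
rel((.5003,.1963,.059),68.5)
E
```

```text
t 5.42 tcp [0.5019 0.1993 0.1507] yaz 68.42 units [ 4.59 -0.17 -0.02] F [ 0.77  0.25 -0.4 ] M [-0.06  0.02 -0.02] w 0.0878 j6 -154.1 xax [ 0.001  0.    -1.   ]
turn rows(+cw) -0.013205600378420002
```

Request:
step_arm:
  steps:
    - [[0.7,-0.17,0],0]
    - [[0.9,0,0],0]
    - [[0.9,0,0],0]
    - [[0.8,0,0],0]
    - [[0.6,0,0],0]
    - [[0.4,0,0],0]
    - [[0.25,0,0],0]
    - [[0,0,0],0]
    - [[0,0,0],0]

```text
time_s: 6.17
tcp_pos: [0.5008, 0.196, 0.0596]
eef_rot: [2.7, 90.0, -19.0]
contact_force: [0.9, 0.6, -0.4]
gripper_width: 0.0877
```

```bash
python3 - <<'E'
from h import *
rel((.5003,.1963,.059),68.5)
cv2.imwrite('pics/s2.png',cv2.resize(capture('side')[250:370,270:430],(800,600),interpolation=cv2.INTER_CUBIC))
E
```

```text
t 6.17 tcp [0.5008 0.196  0.0596] yaz 68.35 units [ 0.03  0.   -0.03] F [ 0.88  0.63 -0.37] M [-0.06 -0.03 -0.01] w 0.0877 j6 -153.9 xax [ 0. -0. -1.]
turn rows(+cw) -0.025793862342958107
```

View pics/s2.png

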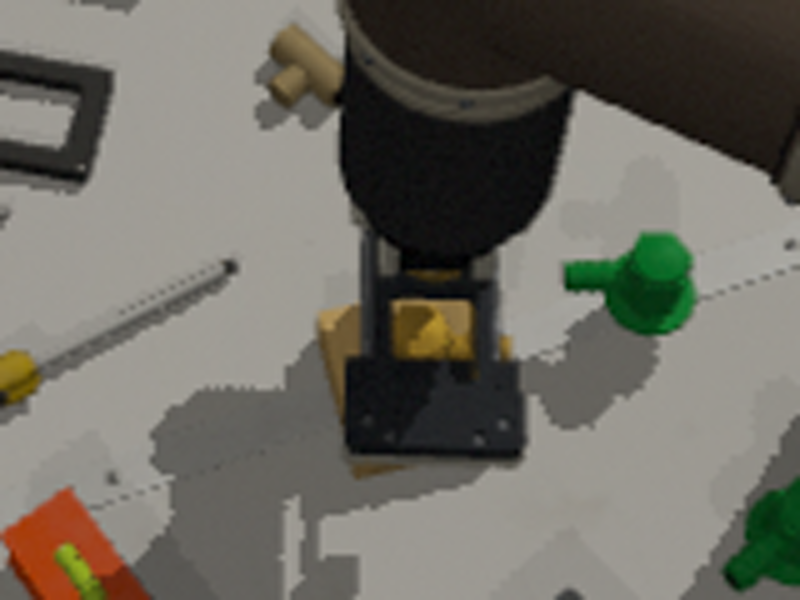

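Request:
step_arm:
  steps:
    - [[0,0,0],0]
    - [[0,0,0],0]
    - [[0,0,0],0]
    - [[0,0,0],0]
    - [[0,0,0],0]
    - [[0,0,0],0]
    - [[0,0,0],0]
    - [[0,0,0],0]
    - [[0,0,0],0]
    - [[0,0,0],0]
  fingers: 1
  grip_force: 55

```text
time_s: 7.05
tcp_pos: [0.5003, 0.1959, 0.0593]
eef_rot: [-106.8, 90.0, -128.5]
contact_force: [0.2, -1.4, -0.2]
gripper_width: 0.0289
```

```bash
python3 - <<'E'
from h import *
rel((.5003,.1963,.059),68.5)
E
```

```text
t 7.05 tcp [0.5003 0.1959 0.0593] yaz 68.34 units [ 0.02  0.02 -0.01] F [ 0.17 -1.38 -0.23] M [-0.21  0.03 -0.03] w 0.0289 j6 -154.0 xax [-0. -0. -1.]
turn rows(+cw) -0.026885884564177804
```

Request:
step_arm:
  steps:
    - [[-0.2,0,0],0]
    - [[-0.4,0,0],0]
    - [[-0.6,0,0],0]
    - [[-0.8,0,0],0]
    - [[-1,0,0],0]
    - [[-1,0,0],0]
    - [[-0.6,0,0],0]
    - [[-0.4,0,0],0]
    - [[0,0,0],0]
    - [[0,0,0],0]

```text
time_s: 7.88
tcp_pos: [0.5001, 0.196, 0.1594]
eef_rot: [114.1, 90.0, 92.4]
contact_force: [-0.4, 0.2, -3.2]
gripper_width: 0.029
```

```bash
python3 - <<'E'
from h import *
rel((.535,-.139,.159),132);m=camera_model('wrist');np.save('m3.npy',m)
w=capture('wrist');cv2.imwrite('pics/w3.png',w)
cv2.imwrite('pics/s3.png',cv2.resize(capture('side')[250:370,270:430],(800,600),interpolation=cv2.INTER_CUBIC))
E
```

```text
t 7.88 tcp [0.5001 0.196  0.1594] yaz 68.33 units [ 1.000e-02 -1.492e+01  7.810e+00] F [-0.45  0.24 -3.15] M [-0.07 -0.03 -0.  ] w 0.029 j6 -154.0 xax [-0.  0. -1.]
turn rows(+cw) -10.612463376696574
```

View pics/w3.png

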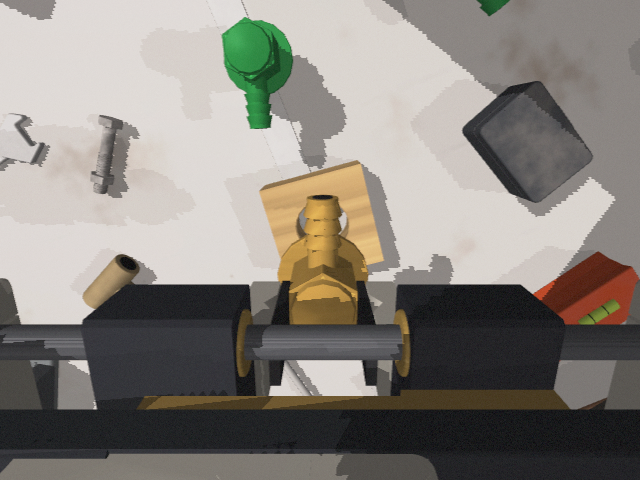

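View pics/s3.png

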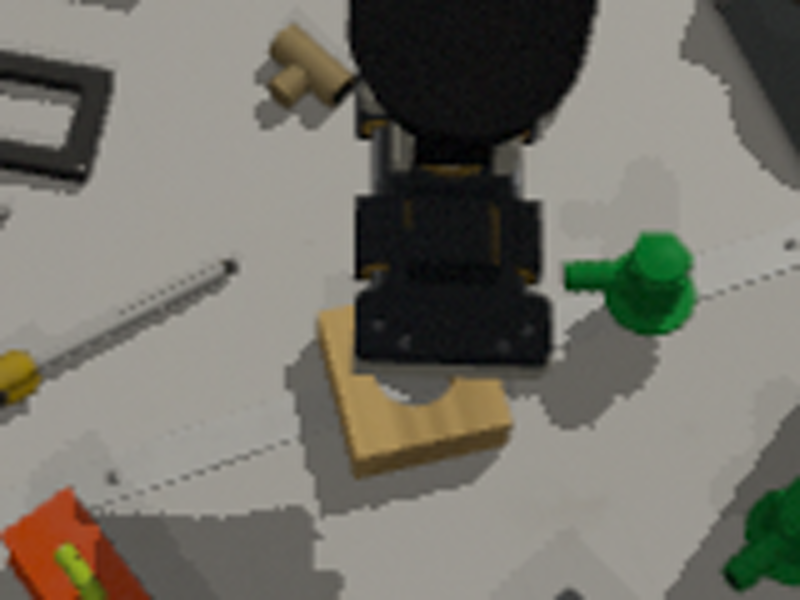

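Request:
step_arm:
  steps:
    - [[0,-0.5,0.26],0]
    - [[0,-0.93,0.49],0]
    - [[0,-0.93,0.49],0]
    - [[0,-0.93,0.49],0]
    - [[0,-0.93,0.49],0]
    - [[0,-0.93,0.49],0]
    - [[0,-0.93,0.49],0]
    - [[0,-0.93,0.49],0]
    - [[0,-0.93,0.49],0]
    - [[0,-0.93,0.49],0]
    - [[0,-0.93,0.49],0]
    - [[0,-0.93,0.49],0]
    - [[0,-0.93,0.49],0]
    - [[0,-0.93,0.49],0]
    - [[0,-0.93,0.49],0]
    - [[0,-0.93,0.49],0]
    - [[0,-0.4,0.2],0]

```text
time_s: 9.4
tcp_pos: [0.5351, -0.14, 0.1583]
eef_rot: [-147.3, 89.9, -169.1]
contact_force: [0.8, 0.5, -3.0]
gripper_width: 0.0292
```

Request:
step_arm:
  steps:
    - [[0,0,0],-1]
    - [[0,0,0],-1]
    - [[0,0,0],-1]
    - [[0,0,0],-1]
    - [[0,0,0],-1]
    - [[0,0,0],-1]
    - [[0,0,0],-1]
    - [[0,0,0],-1]
    - [[0,0,0],-1]
    - [[0,0,0],-1]
    - [[0,0,0],0]
    - [[0,0,0],0]

```text
time_s: 10.4
tcp_pos: [0.5354, -0.1377, 0.1588]
eef_rot: [141.3, 89.9, 179.5]
contact_force: [-0.0, -0.1, -2.8]
gripper_width: 0.0292
```

```bash
python3 - <<'E'
from h import *
rel((.535,-.139,.13),132);s,R=tool();np.save('p4.npy',np.r_[s['tcp_pos'],R.ravel()]);m=camera_model('wrist');np.save('m4.npy',m)
w=capture('wrist');cv2.imwrite('pics/w4.png',w)
a=capture('side');b=capture('scene');cv2.imwrite('pics/s4.png',a);cv2.imwrite('pics/sc4.png',b)
r=lambda i:cv2.resize(i,(400,600),interpolation=cv2.INTER_CUBIC)
cv2.imwrite('pics/c4.png',np.hstack([r(a[150:255,262:332]),r(b[135:240,317:387])]))
E
```

```text
t 10.4 tcp [ 0.5354 -0.1377  0.1588] yaz 128.15 units [ 1.44 -0.04 -0.05] F [-0.01 -0.12 -2.77] M [-0.01  0.01 -0.01] w 0.0292 j6 -57.7 xax [-0.001  0.    -1.   ]
turn rows(+cw) -0.6419003943462561
```

View pics/w4.png

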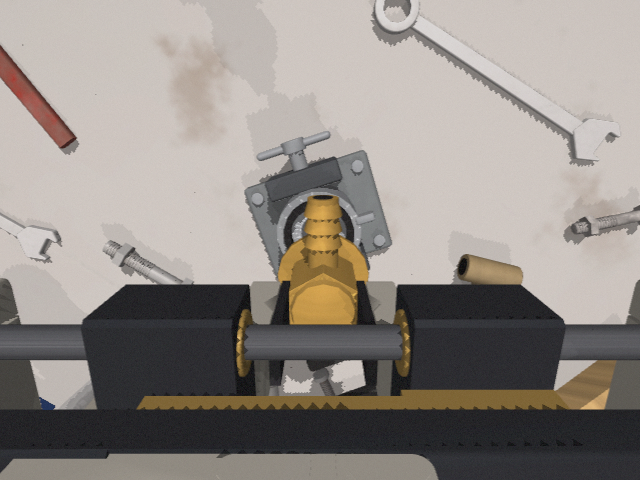

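View pics/c4.png

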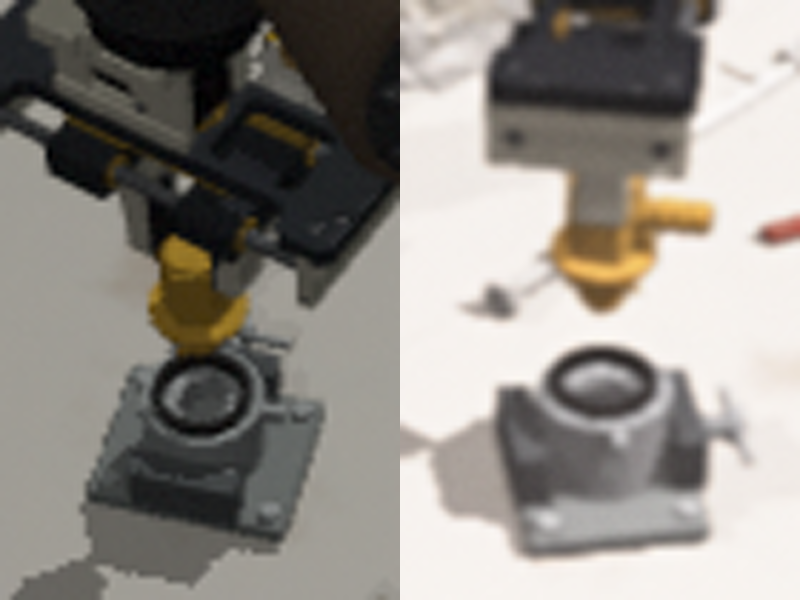

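```bash
python3 - <<'E'
from h import *
f=lambda x,y,x0,y0:((x+.5)*.175-.5+x0,(y+.5)*.175-.5+y0)
zc=.1588-.0063; C=(.5354,-.1377)
# predicted silhouettes of flange and seal discs
t=np.linspace(0,2*np.pi,180)
def disc(n,c,r,zs,x0,y0):
    p=np.vstack([proj(n,np.c_[c[0]+r*np.cos(t),c[1]+r*np.sin(t),0*t+z]) for z in zs])
    p=(p-[x0,y0]+.5)/.175-.5
    return p.min(0).round(0),p.max(0).round(0)
for n,x0,y0 in(('side',262,150),('scene',317,135)):
    print(n,'flange',disc(n,C,.024,(zc-.023,zc-.018),x0,y0),'seal outer',disc(n,(.535,-.139),.0248,(.061,),x0,y0),'seal in',disc(n,(.535,-.139),.0198,(.061,),x0,y0))
    print('nose',disc(n,C,.008,(zc-.051,),x0,y0))
m=np.load('m4.npy',allow_pickle=True).item();p=np.load('p4.npy');R=p[3:].reshape(3,3)
for dz in(-.046,-.044): print('outlet tip top', proj('wrist',[p[:3]+R@[.0063-.008,0,dz],p[:3]+R@[.0063,.008,dz],p[:3]+R@[.0063,-.008,dz]],m))
# full res pics upscale separate
for n,fn,x,y in(('side','s4',270,185),('scene','sc4',332,168)):
    i=cv2.imread(f'pics/{fn}.png');cv2.imwrite(f'pics/{fn}c.png',cv2.resize(i[y:y+60,x:x+60],(600,600),interpolation=cv2.INTER_CUBIC))
E
```

```text
side flange (array([145., 262.]), array([247., 349.])) seal outer (array([152., 351.]), array([253., 432.])) seal in (array([162., 359.]), array([242., 424.]))
nose (array([182., 330.]), array([216., 357.]))
scene flange (array([152., 211.]), array([263., 286.])) seal outer (array([149., 344.]), array([261., 413.])) seal in (array([161., 350.]), array([249., 406.]))
nose (array([187., 294.]), array([223., 317.]))
outlet tip top [[320.9 197.7]
 [339.1 194.4]
 [302.9 194.3]]
outlet tip top [[320.9 202.4]
 [339.  198.8]
 [303.  198.8]]
```

View pics/s4c.png

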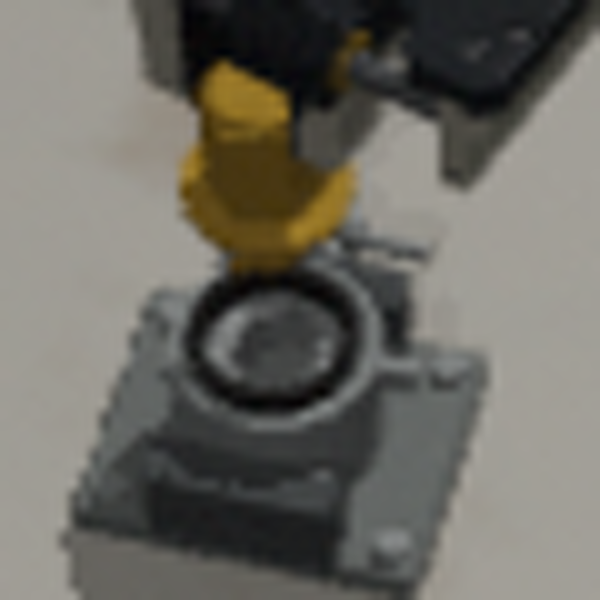

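View pics/sc4c.png

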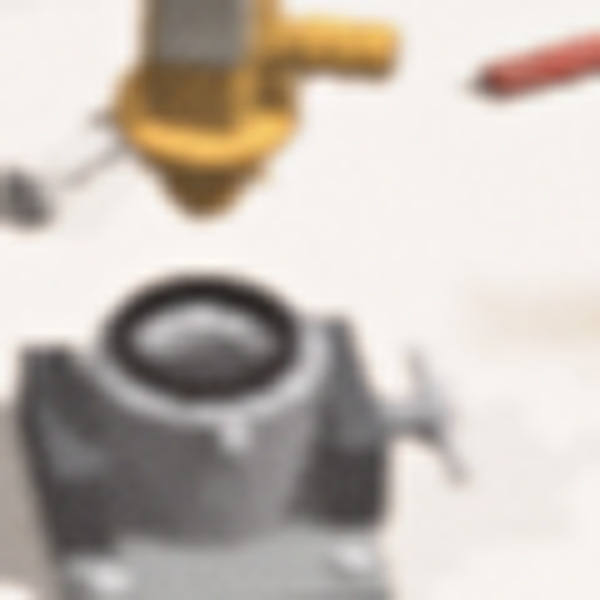

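Request:
step_arm:
  steps:
    - [[0.2,-0.05,-0.04],-0.65]
    - [[0.5,0,0],0]
    - [[0.6,0,0],0]
    - [[0.5,0,0],0]
    - [[0.3,0,0],0]
    - [[0,0,0],0]
    - [[0,0,0],0]

```text
time_s: 11.13
tcp_pos: [0.5357, -0.139, 0.117]
eef_rot: [152.1, 89.9, -165.7]
contact_force: [0.1, 0.4, -2.4]
gripper_width: 0.0292
```

```bash
python3 - <<'E'
from h import *
rel((.5355,-.139,.105),132)
w=capture('wrist');cv2.imwrite('pics/w5.png',w)
a=capture('side');b=capture('scene')
r=lambda i:cv2.resize(i,(400,400),interpolation=cv2.INTER_CUBIC)
cv2.imwrite('pics/c5.png',np.hstack([r(a[185:245,270:330]),r(b[170:230,325:385])]))
E
```

```text
t 11.13 tcp [ 0.5357 -0.139   0.117 ] yaz 132.2 units [ 0.6   0.01 -0.01] F [ 0.07  0.41 -2.4 ] M [ 0.   -0.    0.03] w 0.0292 j6 -53.5 xax [-0.001 -0.    -1.   ]
turn rows(+cw) 0.0333201640807251
```

View pics/w5.png

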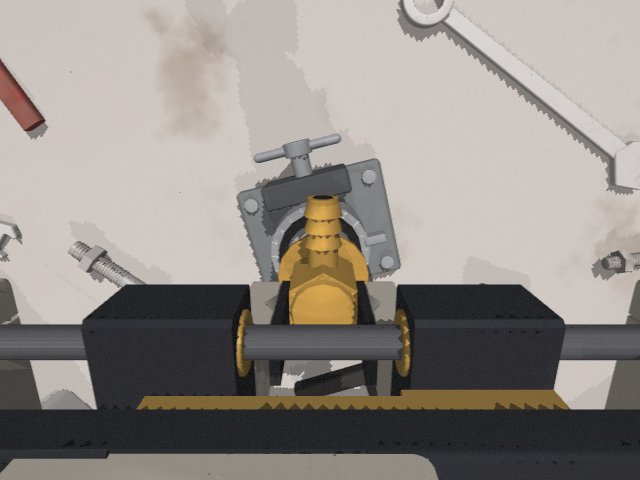

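View pics/c5.png

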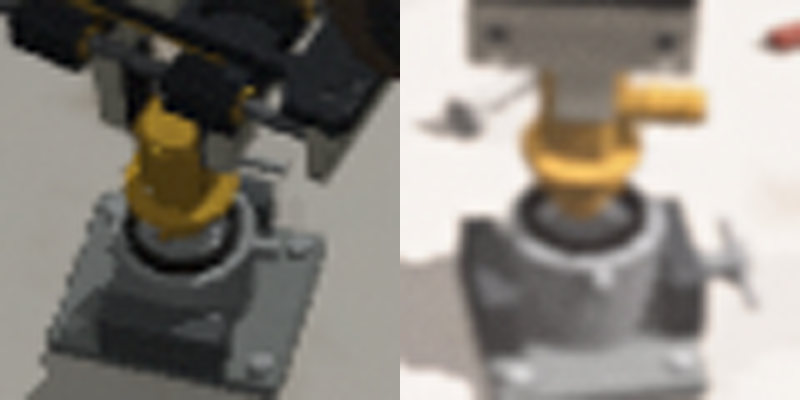

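Request:
step_arm:
  steps:
    - [[0.1,0,0],0]
    - [[0.1,0,0],0]
    - [[0.1,0,0],0]
    - [[0.1,0,0],0]
    - [[0.1,0,0],0]
    - [[0.1,0,0],0]
    - [[0,0,0],0]

```text
time_s: 11.87
tcp_pos: [0.5356, -0.1389, 0.1048]
eef_rot: [135.3, 90.0, 177.6]
contact_force: [-0.0, 0.8, -2.8]
gripper_width: 0.0292
```

Request:
step_arm:
  steps:
    - [[0.05,0,0],0]
    - [[0.05,0,0],0]
    - [[0.05,0,0],0]
    - [[0.05,0,0],0]
    - [[0,0,0],0]

```text
time_s: 12.28
tcp_pos: [0.5359, -0.1392, 0.1013]
eef_rot: [-108.7, 90.0, -66.5]
contact_force: [0.5, -1.8, -1.7]
gripper_width: 0.0295
```

```bash
python3 - <<'E'
from h import *
rel((.5355,-.139,.0997),132)
E
```

```text
t 12.28 tcp [ 0.5359 -0.1392  0.1013] yaz 132.24 units [ 0.08  0.02 -0.01] F [ 0.49 -1.85 -1.75] M [-0.76 -0.12 -0.02] w 0.0295 j6 -53.5 xax [ 0. -0. -1.]
turn rows(+cw) 0.039888422460165884
```

Request:
step_arm:
  steps:
    - [[0,-0.04,-0.035],0]
    - [[0,0,0],0]
    - [[0,0,0],0]

```text
time_s: 12.53
tcp_pos: [0.5358, -0.1399, 0.1013]
eef_rot: [83.9, 90.0, 126.1]
contact_force: [0.0, 0.1, -2.7]
gripper_width: 0.0288
```

```bash
python3 - <<'E'
from h import *
rel((.5355,-.139,.0997),132)
E
```

```text
t 12.53 tcp [ 0.5358 -0.1399  0.1013] yaz 132.23 units [0.08 0.04 0.02] F [ 0.05  0.08 -2.68] M [0.02 0.07 0.06] w 0.0288 j6 -53.4 xax [-0.  0. -1.]
turn rows(+cw) 0.03789020180797801
```

Request:
step_arm:
  steps:
    - [[0.03,0,0],0]
    - [[0.03,0,0],0]
    - [[0,0,0],0]

```text
time_s: 12.78
tcp_pos: [0.5357, -0.14, 0.1]
eef_rot: [122.0, 90.0, 164.2]
contact_force: [-0.3, -0.4, -2.9]
gripper_width: 0.0288
```

```bash
python3 - <<'E'
from h import *
rel((.5355,-.140,.0997),132)
E
```

```text
t 12.78 tcp [ 0.5357 -0.14    0.1   ] yaz 132.24 units [ 0.01  0.01 -0.01] F [-0.31 -0.41 -2.92] M [0.06 0.03 0.02] w 0.0288 j6 -53.4 xax [-0.  0. -1.]
turn rows(+cw) 0.039315341916198086
```

Request:
step_arm:
  steps:
    - [[0.03,0,0],0]
    - [[0.03,0,0],0]
    - [[0,0,0],0]

```text
time_s: 13.03
tcp_pos: [0.5358, -0.14, 0.0988]
eef_rot: [133.3, 90.0, 175.6]
contact_force: [0.0, 0.7, -2.5]
gripper_width: 0.0287
```

Request:
step_arm:
  steps:
    - [[0.03,0,0],0]
    - [[0.02,0,0],0]
    - [[0,0,0],0]

```text
time_s: 13.28
tcp_pos: [0.5358, -0.14, 0.0979]
eef_rot: [118.7, 90.0, 160.9]
contact_force: [0.1, 0.2, -3.3]
gripper_width: 0.0288
```

```bash
python3 - <<'E'
from h import *
rel((.5355,-.140,.0997),132)
E
```

```text
t 13.28 tcp [ 0.5358 -0.14    0.0979] yaz 132.24 units [-0.09  0.01 -0.01] F [ 0.05  0.16 -3.27] M [ 0.02  0.07 -0.02] w 0.0288 j6 -53.4 xax [-0.  0. -1.]
turn rows(+cw) 0.03964144424646084
```

Request:
step_arm:
  steps:
    - [[0.04,0,0],0]
    - [[0.04,0,0],0]
    - [[0.04,0,0],0]
    - [[0,0,0],0]

```text
time_s: 13.62
tcp_pos: [0.5358, -0.14, 0.0954]
eef_rot: [146.8, 90.0, -170.9]
contact_force: [-0.4, -0.9, -3.2]
gripper_width: 0.0289
```

Request:
step_arm:
  steps:
    - [[0.04,0,0],0]
    - [[0.04,0,0],0]
    - [[0.04,0,0],0]
    - [[0,0,0],0]

```text
time_s: 13.95
tcp_pos: [0.5357, -0.14, 0.0929]
eef_rot: [130.8, 90.0, 173.0]
contact_force: [-0.1, -0.4, -3.0]
gripper_width: 0.0291
```

```bash
python3 - <<'E'
from h import *
rel((.5355,-.140,.0903),132)
E
```

```text
t 13.95 tcp [ 0.5357 -0.14    0.0929] yaz 132.24 units [ 0.13  0.01 -0.01] F [-0.11 -0.38 -3.02] M [ 0.04 -0.    0.01] w 0.0291 j6 -53.4 xax [-0.  0. -1.]
turn rows(+cw) 0.03929662992027735
```

Request:
step_arm:
  steps:
    - [[0.04,0,0],0]
    - [[0.04,0,0],0]
    - [[0,0,0],0]

```text
time_s: 14.2
tcp_pos: [0.5358, -0.14, 0.0914]
eef_rot: [132.6, 90.0, 174.9]
contact_force: [0.3, -0.7, -2.2]
gripper_width: 0.0292
```

Request:
step_arm:
  steps:
    - [[0.03,0,0],0]
    - [[0.02,0,0],0]
    - [[0,0,0],0]

```text
time_s: 14.45
tcp_pos: [0.5358, -0.14, 0.0905]
eef_rot: [131.4, 90.0, 173.7]
contact_force: [0.7, -0.1, -2.6]
gripper_width: 0.0286
```

```bash
python3 - <<'E'
from h import *
rel((.5355,-.140,.0903),132)
cv2.imwrite('pics/w6.png',capture('wrist'))
a=capture('side');b=capture('scene')
r=lambda i:cv2.resize(i,(400,400),interpolation=cv2.INTER_CUBIC)
cv2.imwrite('pics/c6.png',np.hstack([r(a[185:245,270:330]),r(b[170:230,325:385])]))
E
```

```text
t 14.45 tcp [ 0.5358 -0.14    0.0905] yaz 132.24 units [ 0.01  0.01 -0.01] F [ 0.7  -0.09 -2.59] M [0.03 0.04 0.01] w 0.0286 j6 -53.4 xax [-0.  0. -1.]
turn rows(+cw) 0.039332072717921086
```

View pics/c6.png

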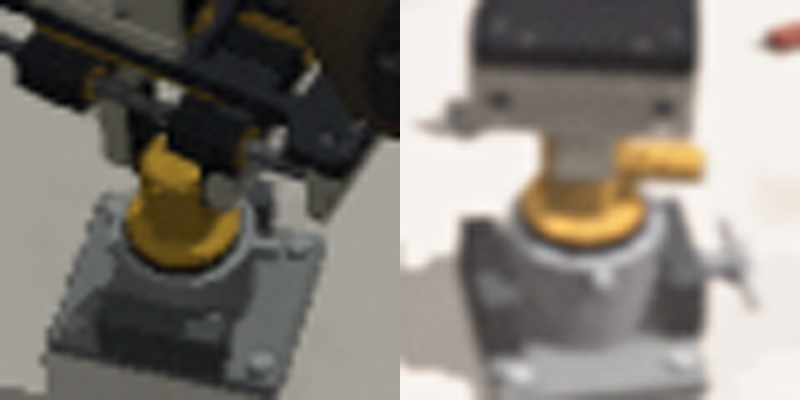

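View pics/w6.png

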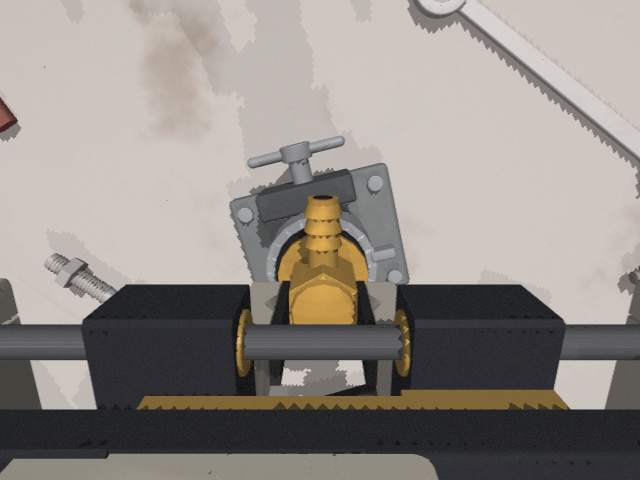

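```bash
python3 - <<'E'
from h import *
m=np.load('m1.npy',allow_pickle=True).item()
f=lambda x,y:((x+.5)*.175-.5+255,(y+.5)*.175-.5+65)
C=np.array([.5357,-.140,.056])
for p in [(655,77),(570,143),(612,110)]:
    q=plane('wrist',f(*p),.056,m);d=q-C;print(q,np.degrees(np.arctan2(d[1],d[0])),np.hypot(*d[:2]))
# bolts
B=[plane('wrist',b,.014,m) for b in [(338,45),(391,121),(303,190),(249,122)]];print(B)
for i,j in((0,3),(1,2),(1,0),(2,3)):
    d=B[i]-B[j];print(np.degrees(np.arctan2(d[1],d[0])))
m=camera_model('wrist');i=cv2.imread('pics/w6.png')
cv2.imwrite('pics/w6c.png',np.hstack([cv2.resize(i[190:290,340:420],(480,600),interpolation=cv2.INTER_CUBIC)]))
for z in(.056,): 
  for az in(143,146.5,150): print(az,proj('wrist',[(.5357+r*np.cos(np.radians(az)),-.14+r*np.sin(np.radians(az)),z) for r in(.0275,.0415)],m).ravel())
E
```

```text
[ 0.5028 -0.1175  0.056 ] 145.63214345806566 0.039857997942696476
[ 0.512  -0.1241  0.056 ] 146.14288985833923 0.02853944638566063
[ 0.5074 -0.1208  0.056 ] 145.84525669693085 0.034198391775052815
[array([ 0.4834, -0.1426,  0.014 ]), array([ 0.5203, -0.089 ,  0.014 ]), array([ 0.5895, -0.1364,  0.014 ]), array([ 0.5529, -0.1893,  0.014 ])]
146.10117103459126
145.58998372028196
55.45519951531123
55.321746216436274
143 [371.4 259.4 397.  254.8]
146.5 [370.9 256.5 396.3 250.5]
150 [370.1 253.7 395.2 246.2]
```

View pics/w6c.png

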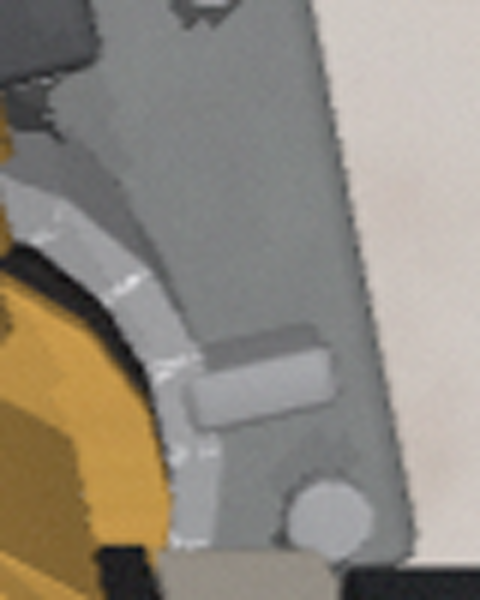

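Request:
step_arm:
  steps:
    - [[0,0,0],0.5]
    - [[0,0,0],0.5]
    - [[0,0,0],0.5]
    - [[0,0,0],0]
  grip_force: 60

```text
time_s: 14.93
tcp_pos: [0.5359, -0.14, 0.0906]
eef_rot: [91.5, 90.0, 124.6]
contact_force: [0.2, -0.2, -3.0]
gripper_width: 0.0289
```

```bash
python3 - <<'E'
from h import *
rel((.5355,-.140,.0903),55.7)
E
```

```text
t 14.93 tcp [ 0.5359 -0.14    0.0906] yaz 123.1 units [ 0.01  0.01 -0.02] F [ 0.16 -0.18 -2.96] M [ 0.03 -0.   -0.03] w 0.0289 j6 -62.5 xax [-0.  0. -1.]
turn rows(+cw) 11.234012506922909
```

Request:
step_arm:
  steps:
    - [[0.01,0,0],0.4]
    - [[0.015,0,0],0.4]
    - [[0,0,0],0]

```text
time_s: 15.18
tcp_pos: [0.5359, -0.14, 0.0901]
eef_rot: [-28.0, 90.0, 0.4]
contact_force: [-1.0, 0.4, -1.8]
gripper_width: 0.029
```

```bash
python3 - <<'E'
from h import *
rel((.5355,-.140,.0903),55.7)
E
```

```text
t 15.18 tcp [ 0.5359 -0.14    0.0901] yaz 118.43 units [-0.01  0.01 -0.02] F [-1.02  0.41 -1.83] M [ 0.15 -0.02 -0.01] w 0.029 j6 -67.2 xax [ 0.  0. -1.]
turn rows(+cw) 10.455075934292404
```

Request:
step_arm:
  steps:
    - [[0.015,0,0],0.4]
    - [[0.02,0,0],0.4]
    - [[0,0,0],0]

```text
time_s: 15.43
tcp_pos: [0.5359, -0.1401, 0.0895]
eef_rot: [-105.7, 90.0, -82.0]
contact_force: [0.4, -1.0, -1.2]
gripper_width: 0.0292
```

```bash
python3 - <<'E'
from h import *
rel((.5355,-.140,.0903),55.7)
E
```

```text
t 15.43 tcp [ 0.5359 -0.1401  0.0895] yaz 113.68 units [-0.04  0.01 -0.02] F [ 0.36 -1.03 -1.15] M [-0.03  0.15 -0.  ] w 0.0292 j6 -71.9 xax [ 0. -0. -1.]
turn rows(+cw) 9.663051880360106
```

Request:
step_arm:
  steps:
    - [[0.015,0,0],0.4]
    - [[0.015,0,0],0.4]
    - [[0,0,0],0]

```text
time_s: 15.68
tcp_pos: [0.536, -0.1402, 0.089]
eef_rot: [-80.6, 90.0, -61.7]
contact_force: [-0.5, -1.5, -0.0]
gripper_width: 0.0288
```

```bash
python3 - <<'E'
from h import *
rel((.5355,-.140,.0903),55.7)
E
```

```text
t 15.68 tcp [ 0.536  -0.1402  0.089 ] yaz 108.91 units [-0.07  0.02 -0.02] F [-0.54 -1.45 -0.  ] M [-0.28  0.17 -0.01] w 0.0288 j6 -76.7 xax [ 0. -0. -1.]
turn rows(+cw) 8.868627458968811
```

Request:
step_arm:
  steps:
    - [[0.005,0,0],0.4]
    - [[0.005,0,0],0.4]
    - [[0,0,0],0]

```text
time_s: 15.93
tcp_pos: [0.5359, -0.1402, 0.0887]
eef_rot: [-73.7, 90.0, -59.6]
contact_force: [-0.8, -0.6, -0.4]
gripper_width: 0.0294
```

```bash
python3 - <<'E'
from h import *
rel((.5355,-.140,.0903),55.7)
cv2.imwrite('pics/w7.png',capture('wrist'))
E
```

```text
t 15.93 tcp [ 0.5359 -0.1402  0.0887] yaz 104.13 units [-0.08  0.02 -0.02] F [-0.83 -0.62 -0.4 ] M [-0.49  0.18  0.03] w 0.0294 j6 -81.5 xax [ 0. -0. -1.]
turn rows(+cw) 8.070994358340366
```

View pics/w7.png

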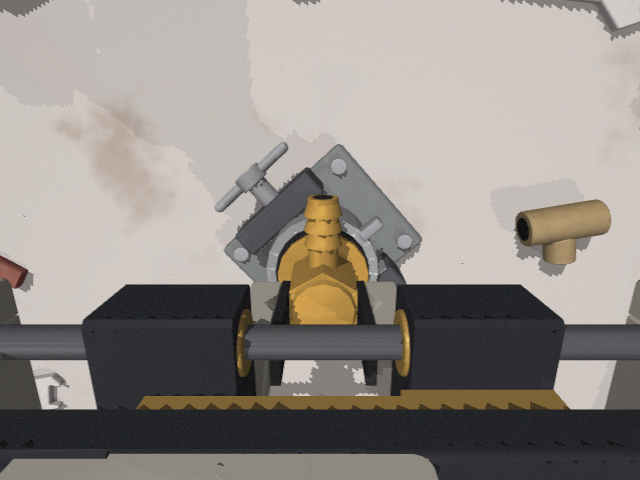

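Request:
step_arm:
  steps:
    - [[0.006,-0.015,0],0.5]
    - [[0.006,0,0],0.5]
    - [[0.006,0,0],0.5]
    - [[0,0,0],0]

```text
time_s: 16.32
tcp_pos: [0.5361, -0.1403, 0.0884]
eef_rot: [-4.6, 90.0, 0.5]
contact_force: [-0.7, 0.3, 0.2]
gripper_width: 0.029
```

```bash
python3 - <<'E'
from h import *
rel((.5355,-.140,.0903),55.7)
E
```

```text
t 16.32 tcp [ 0.5361 -0.1403  0.0884] yaz 95.09 units [-0.1   0.02 -0.03] F [-0.67  0.31  0.18] M [-0.24  0.18 -0.01] w 0.029 j6 -90.5 xax [ 0.  0. -1.]
turn rows(+cw) 6.565461495660794
```

Request:
step_arm:
  steps:
    - [[0,0,0],0.5]
    - [[0,0,0],0.5]
    - [[0,0,0],0.5]
    - [[0,0,0],0]

```text
time_s: 16.65
tcp_pos: [0.536, -0.1402, 0.0882]
eef_rot: [32.8, 90.0, 29.0]
contact_force: [-0.7, -0.1, -1.0]
gripper_width: 0.029
```

```bash
python3 - <<'E'
from h import *
rel((.5355,-.140,.0903),55.7)
E
```

```text
t 16.65 tcp [ 0.536  -0.1402  0.0882] yaz 86.13 units [-0.11  0.01 -0.03] F [-0.69 -0.14 -0.98] M [-0.18 -0.01 -0.02] w 0.029 j6 -99.5 xax [ 0.  0. -1.]
turn rows(+cw) 5.070999751203314
```

Request:
step_arm:
  steps:
    - [[0.004,0,0],0.5]
    - [[0.004,0,0],0.5]
    - [[0.004,0,0],0.5]
    - [[0,0,0],0]

```text
time_s: 16.98
tcp_pos: [0.536, -0.1402, 0.088]
eef_rot: [40.3, 90.0, 27.4]
contact_force: [-0.3, 0.1, -1.7]
gripper_width: 0.0286
```

```bash
python3 - <<'E'
from h import *
rel((.5355,-.140,.0903),55.7)
E
```

```text
t 16.98 tcp [ 0.536  -0.1402  0.088 ] yaz 77.15 units [-0.12  0.01 -0.03] F [-0.26  0.06 -1.71] M [-0.14  0.01 -0.1 ] w 0.0286 j6 -108.4 xax [ 0.  0. -1.]
turn rows(+cw) 3.5751782426215235
```

```bash
python3 - <<'E'
from h import *
i=capture('wrist')
a=capture('side');b=capture('scene')
r=lambda i:cv2.resize(i,(400,400),interpolation=cv2.INTER_CUBIC)
cv2.imwrite('pics/c8.png',np.hstack([r(a[185:245,270:330]),r(b[170:230,325:385])]))
cv2.imwrite('pics/w8.png',cv2.resize(i[150:360,190:470],(800,600),interpolation=cv2.INTER_CUBIC))
rel((.5355,-.140,.0903),55.7)
E
```

```text
t 17.13 tcp [ 0.536  -0.1402  0.0879] yaz 77.25 units [-0.12  0.01 -0.03] F [ 0.56 -1.22 -1.49] M [-0.   -0.07 -0.1 ] w 0.0289 j6 -108.3 xax [ 0.  0. -1.]
turn rows(+cw) 3.5914157134833147
```

View pics/c8.png

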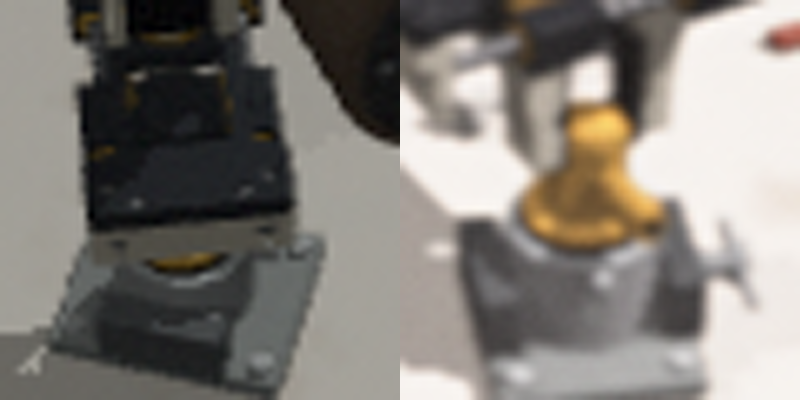

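View pics/w8.png

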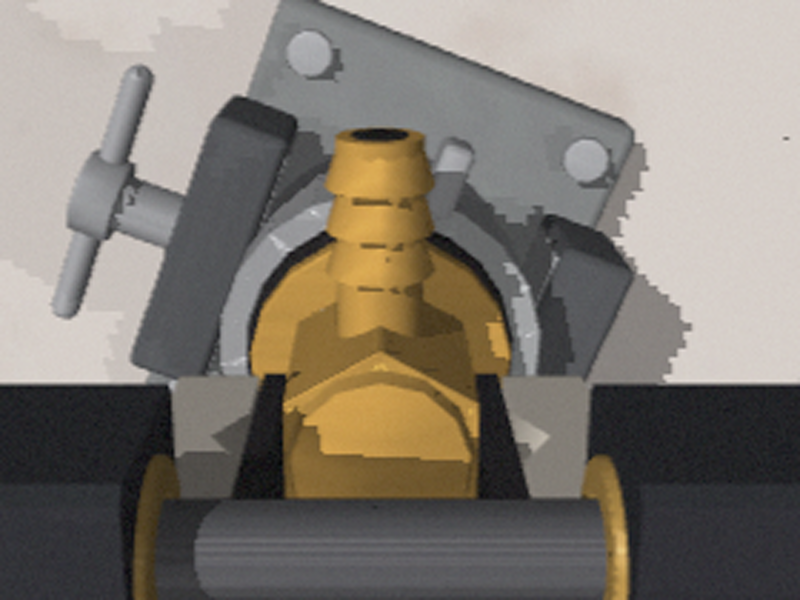

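Request:
step_arm:
  steps:
    - [[0.005,0,0],0.5]
    - [[0.005,0,0],0.5]
    - [[0.005,0,0],0.5]
    - [[0.005,0,0],0.5]
    - [[0,0,0],0]

```text
time_s: 17.55
tcp_pos: [0.5361, -0.1402, 0.0876]
eef_rot: [49.8, 90.0, 24.9]
contact_force: [-0.0, -0.1, -1.6]
gripper_width: 0.029
```

```bash
python3 - <<'E'
from h import *
rel((.5355,-.140,.0903),55.7)
E
```

```text
t 17.55 tcp [ 0.5361 -0.1402  0.0876] yaz 65.06 units [-0.13 -0.   -0.03] F [-0.   -0.12 -1.57] M [ 0.06 -0.11 -0.01] w 0.029 j6 -120.5 xax [ 0.  0. -1.]
turn rows(+cw) 1.5598547576839579
```

Request:
step_arm:
  steps:
    - [[0.005,0,0],0.5]
    - [[0.005,0,0],0.5]
    - [[0.005,0,0],0.4]
    - [[0,0,0],0]
    - [[0,0,0],0]

```text
time_s: 17.97
tcp_pos: [0.5361, -0.1402, 0.0873]
eef_rot: [48.9, 90.0, 15.7]
contact_force: [-0.1, 0.3, -0.5]
gripper_width: 0.0289
```

```bash
python3 - <<'E'
from h import *
rel((.5355,-.140,.0903),55.7)
i=capture('wrist');b=capture('scene')
cv2.imwrite('pics/w9.png',cv2.resize(i[150:360,190:470],(800,600),interpolation=cv2.INTER_CUBIC))
E
```

```text
t 17.97 tcp [ 0.5361 -0.1402  0.0873] yaz 56.85 units [-0.15 -0.01 -0.03] F [-0.12  0.29 -0.53] M [ 0.14 -0.2  -0.08] w 0.0289 j6 -128.7 xax [ 0.  0. -1.]
turn rows(+cw) 0.19098461432724415
```

View pics/w9.png

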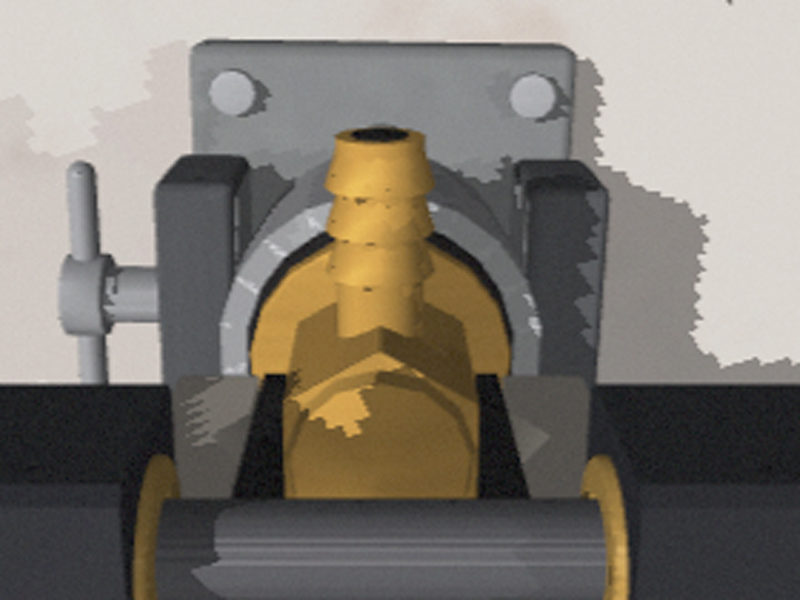

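Request:
step_arm:
  steps:
    - [[0,0,0],0.12]
    - [[0,0,0],0]
    - [[0,0,0],0]
    - [[0,0,0],0]

```text
time_s: 18.4
tcp_pos: [0.5361, -0.1403, 0.0873]
eef_rot: [34.7, 90.0, 0.6]
contact_force: [1.2, 1.5, 0.0]
gripper_width: 0.0289
```

```bash
python3 - <<'E'
from h import *
rel((.5355,-.140,.0903),55.7)
E
```

```text
t 18.4 tcp [ 0.5361 -0.1403  0.0873] yaz 55.96 units [-0.15 -0.01 -0.03] F [1.23 1.52 0.05] M [ 0.37 -0.33  0.13] w 0.0289 j6 -129.6 xax [ 0.  0. -1.]
turn rows(+cw) 0.04289298867644457
```

Request:
step_arm:
  steps:
    - [[0,0,0],0]
    - [[0,0,0],0]
    - [[0,0,0],0]
    - [[0,0,0],0]
    - [[0,0,0],0]
    - [[0,0,0],0]
    - [[0,0,0],0]
    - [[0,0,0],0]
  fingers: 0.4

```text
time_s: 19.07
tcp_pos: [0.5359, -0.1403, 0.0872]
eef_rot: [-135.1, 90.0, -169.2]
contact_force: [-0.3, -0.1, 1.1]
gripper_width: 0.0526
```

```bash
python3 - <<'E'
from h import *
rel((.5355,-.140,.0903),55.7)
i=capture('wrist')
cv2.imwrite('pics/w10.png',cv2.resize(i[150:360,190:470],(800,600),interpolation=cv2.INTER_CUBIC))
E
```

```text
t 19.07 tcp [ 0.5359 -0.1403  0.0872] yaz 55.92 units [-0.15  0.   -0.03] F [-0.27 -0.08  1.13] M [-0.09  0.02  0.04] w 0.0526 j6 -129.7 xax [-0. -0. -1.]
turn rows(+cw) 0.03604962733780326
```

View pics/w10.png

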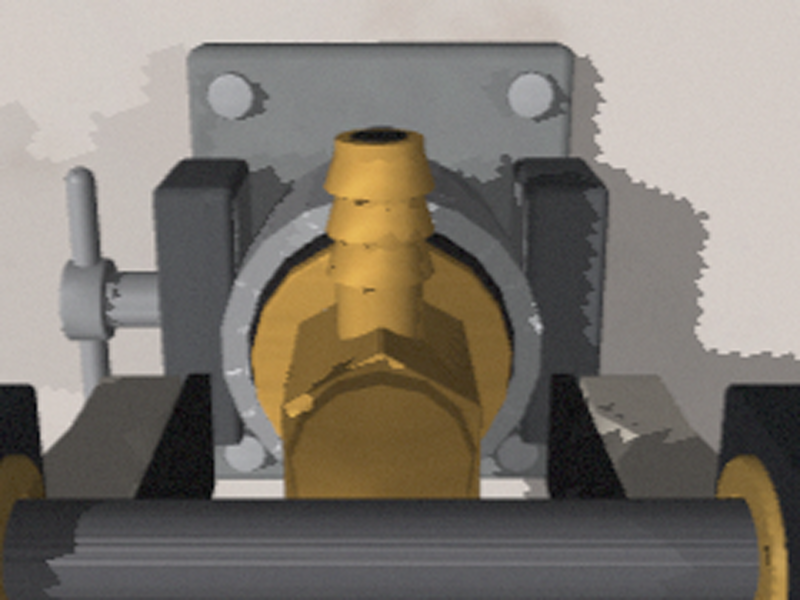

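Request:
step_arm:
  steps:
    - [[0,0,0],0]
    - [[-0.2,0,0],0]
    - [[-0.4,0,0],0]
    - [[-0.6,0,0],0]
    - [[-0.8,0,0],0]
    - [[-1,0,0],0]
    - [[-1,0,0],0]
    - [[-0.7,0,0.5],0]
    - [[-0.3,0,1],0]
    - [[0,0,1],0]
    - [[0,0,1],0]
    - [[0,0,0.5],0]
    - [[0,0,0],0]
    - [[0,0,0],0]
  fingers: 0.2

```text
time_s: 20.28
tcp_pos: [0.6019, -0.1852, 0.1871]
eef_rot: [-158.0, 90.0, 167.9]
contact_force: [-0.6, 0.5, 0.0]
gripper_width: 0.0697
```

```bash
python3 - <<'E'
from h import *
rel((.5355,-.140,.0903),55.7);m=camera_model('wrist');np.save('m11.npy',m)
i=capture('wrist');b=capture('scene');a=capture('side')
cv2.imwrite('pics/w11.png',i)
r=lambda i:cv2.resize(i,(400,400),interpolation=cv2.INTER_CUBIC)
cv2.imwrite('pics/c11.png',np.hstack([r(a[185:245,270:330]),r(b[170:230,325:385])]))
u,v=proj('wrist',[(.5358,-.14,.075)],m)[0].astype(int);x0,y0=max(0,u-80),max(0,v-60);print(x0,y0)
cv2.imwrite('pics/w11c.png',cv2.resize(i[y0:y0+120,x0:x0+160],(800,600),interpolation=cv2.INTER_CUBIC))
E
```

```text
t 20.28 tcp [ 0.6019 -0.1852  0.1871] yaz 55.88 units [ 4.84  0.01 -4.01] F [-0.63  0.48  0.02] M [-0.03  0.04 -0.02] w 0.0697 j6 -124.7 xax [-0.001  0.    -1.   ]
turn rows(+cw) 0.029297947144594143
242 58
```

View pics/w11c.png

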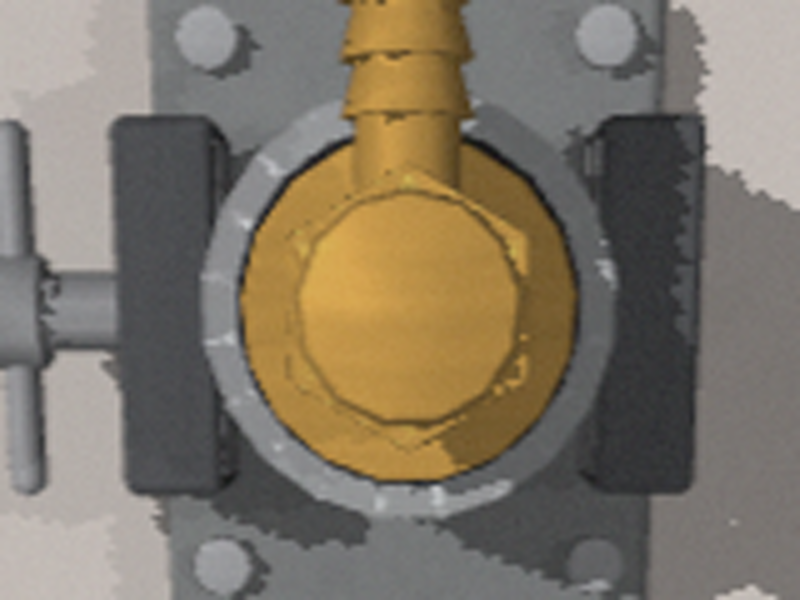

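View pics/c11.png

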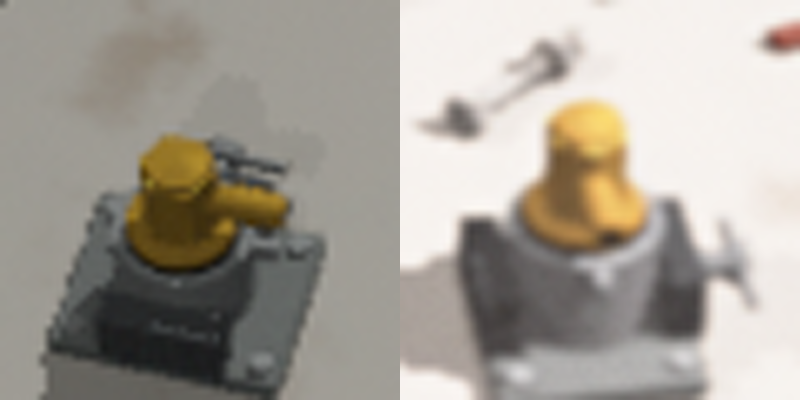

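```bash
python3 - <<'E'
from plant import *
print(close_job())
E
```

```text
the job is handed in; nothing more can be done
None
```

The brass elbow is screwed into the coupling, its outlet pointing over the rib to within about 1 degree. I let go and handed the job in at about 20 s of the 72 s allowed.

- **Thread start:** The wrist camera showed the slots about 76 degrees anticlockwise of the rib, so I lined the pins up there. A light sideways touch near the ledge went away after I moved the elbow 1 mm. The pins then dropped through the slots with no measurable pressure.
- **Turning:** I turned it clockwise about 76 degrees, following it down 3 mm. Wrist forces stayed at about 3 N or less. The elbow's centre ended about 20 mm above the mouth (expected 18.5 to 21.8), judged from the tool height before release.
- **After release:** The pictures show the elbow staying put and sitting flat on the seal, with the gripper clear of it. The rib itself was hidden under the outlet, so I judged the final alignment from the base bolts and my earlier rib measurement.

**A check that disagreed:** the measured turning torque stayed at about 0.1 N m, so I never felt the clear stiffness described (up to 1 N m). I judged that the thread was holding from the depth and from the seal force not pushing the tool back. I could not confirm the final height to better than about 1 mm from the images.

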